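# Shift the power feeder into its slowest feed

## Task

Put the feeder gearbox on the bench into its slowest feed: push its ball-topped lever out of the short rest notch, along the cross channel and fully home to the end of the slot whose tag has just one stud. Only push the lever with the fingers, without forcing or gripping it, do not run it into any of the other three tagged slots, and leave the things lying about where they are, picking nothing up.

Things in the scene. Friction and masses are not known exactly. Their poses are not given: they have to be found in the camera images.
- gearbox: Grey cast gearbox fixed to the bench, 190 x 200 mm, foot 220 x 230 mm, with a motor 110 mm thick lying along its +y side out to y = 260 mm, 117 mm high. Origin: on the bench, under the gate's middle, where the lever pivots. x is fore-aft along the slots (+x, 'far', away from the robot at yaw 0), y sideways (+y left), z up.
- gate (a point): Middle of the gate plate's upper face (z = 115 mm). Slots 20 mm wide: a cross channel along y at x = 0; at y = +32 and -32 mm a slot runs far and near, ending at x = +36 and -36 mm; at y = 0 a rest notch runs only near, ending at x = -30 mm. The walls guide and stop the lever: pushed out of the notch it stops at the channel's far wall.
- shift (a joint): Fore-aft tilt of the lever, rad, 0 upright, + far. Starts in the notch, -0.20 to -0.12; within +-0.04 in the cross channel; about +0.25 fully home in a far slot, -0.25 in a near slot. Friction only, no spring: about 2 to 3 N at the knob moves it and it stays where left. Over 35 N on it is forcing it.
- select (a joint): Sideways tilt of the lever, rad, 0 at the rest notch, + left. About +0.25 to +0.31 on the line of the left slots, -0.25 to -0.31 of the right slots; the channel's ends stop it at about +-0.31. Same friction, no spring.
- knob (a point): Centre of the lever's black ball knob, 36 mm across, 165 mm from the pivot (the gearbox's origin): 165 mm high when upright, about 154 mm when home in a slot. Below it a 20 mm collar and a round steel stem 12 mm thick go down through the gate. 1 mm at the gate is 1.5 mm at the knob.
- stem_at_gate (a point): Point on the stem's axis 110 mm from the pivot, in the gate plate. About 27 mm horizontally from a tag's centre when fully home in its slot.
- tag1: Aluminium tag 18 x 58 x 2 mm on the gate plate beyond the closed end of one slot, with one dark steel stud in the middle, each 9.6 mm across, in a row along y. Origin: its centre, on the plate. It lies on its slot's line, 54 mm far or near and 32 mm left or right of the gate's middle. The four tags change places from run to run.
- tag2: Aluminium tag 18 x 58 x 2 mm on the gate plate beyond the closed end of one slot, with two dark steel studs, each 9.6 mm across, in a row along y. Origin: its centre, on the plate. It lies on its slot's line, 54 mm far or near and 32 mm left or right of the gate's middle. The four tags change places from run to run.
- tag3: Aluminium tag 18 x 58 x 2 mm on the gate plate beyond the closed end of one slot, with three dark steel studs, each 9.6 mm across, in a row along y. Origin: its centre, on the plate. It lies on its slot's line, 54 mm far or near and 32 mm left or right of the gate's middle. The four tags change places from run to run.
- tag4: Aluminium tag 18 x 58 x 2 mm on the gate plate beyond the closed end of one slot, with four dark steel studs, each 9.6 mm across, in a row along y. Origin: its centre, on the plate. It lies on its slot's line, 54 mm far or near and 32 mm left or right of the gate's middle. The four tags change places from run to run.
- offcut: Loose pine offcut 90 x 45 x 45 mm standing beyond the gearbox; origin: centre of its underside. Leave it.
- wax_jar: Loose jar 68 mm across, 60 mm high, beyond the gearbox; origin: centre of its underside. Leave it.
- finial: Loose turned dark wood finial, 54 mm across, 82 mm high, on the gearbox's -y side; origin: centre of its underside. Leave it.
- screwdriver: Loose screwdriver 190 mm long lying on the -y side. Leave it.

How it is judged:
By the outcome, as a careful person would: the job done as asked, in the order asked, and still so for the second after the job is handed in, with the robot touching nothing.
It also fails if it takes over 48 s, if anything falls off the work surface, if the arm or the gripper's body presses on something with over 40 N, if the wrist force passes 120 N, or if a joint passes its speed limit or range.

## Robot

A 7-joint arm with a two-finger parallel gripper is mounted at the origin on the work surface. World frame = base frame: x ahead of the robot, y to its left, z up, the work surface at z = 0. Lengths are in m, angles in rad, forces in N, time in s.
With the tool pointing down it reaches from about 0.425 to 0.95 m from the base axis. Payload 4.7 kg.
Tool frame: the origin (TCP) lies midway between the tips of the shut fingers; the grasp point (between the pads) lies 19 mm behind it; z points along the fingers, y is the line along which they close (so a half turn about z gives the same grasp; the last joint's range is limited). The gripper opens to 85 mm and grips with 20 to 120 N. Pads are 22 mm wide; open, the fingers measure 114 mm over their backs; the gripper's body (76 mm by 85 mm) begins 54 mm behind the grasp point. The pads swing forward as they close: fully open they stand 13 mm farther back than shut.
Start: joints at [1.194, 0.469, -0.049, 1.532, 0.024, 1.141, -0.082], TCP at [0.23, -0.635, 0.231] pointing down, gripper open.
Joint ranges: [-2.59, 2.59], [-0.33, 1.99], [-1.39, 1.29], [0.1, 2.45], [-1.04, 4.18], [0.21, 1.99], [-2.66, 2.66]. Speed limits (rad/s): [2.57, 2.57, 3.14, 3.14, 3.14, 3.14, 3.14].

## Interface

Orientations are given as [roll, pitch, yaw] about the fixed x, y, z axes, in that order (R = Rz(yaw) Ry(pitch) Rx(roll)).
In Python, from plant import ctrl, cams, order gives the robot as it stands.
- The arm moves only by the shell command python3 -m pendant 'ROWS' [FORCE]. ROWS is JSON, a list of rows, each a list of 7 numbers: the shift along the world's x, y, z in m, then the turn, a rotation vector about the world's x, y, z in degrees, then the opening, from -1 (shut) to 1 (fully open), so that 0 is half open. A call has 1 to 12 rows; each row is the pose to reach, as a shift and turn from the pose commanded when the call began; what a row does not reach only later rows make up. A row lasts 1/12 s, in which the tool goes at most 41.7 mm and 7.16 degrees, less where a joint would pass 70% of its speed; a pose out of reach is approached as far as the arm can. A call with a gripper value outside its range is refused whole. The fingers move at their own pace and stop on an object; FORCE is the grip in N (left out, the last holds). Time passes only in rows, so rows that repeat a pose let the fingers close. It gives the time, the measured TCP pose, the force, the opening and the grip force at its end, in the units of the state.
- ctrl.observe(): the state, without advancing time (a new reading comes with each control period).
- cams.grab_frame(name): name is "scene" or "side" or "wrist"; returns (picture, depth): 384x512x3 uint8, red, green, blue; 384x512 float32, m along the optical axis (not along the pixel's ray), 0 where there is no reading.
- cams.camera_info(name): a dict with "fx", "fy", "cx", "cy" (pixels), "dist" ([k1, k2, p1, p2, k3] as OpenCV has them; the pictures are not rectified), "rvec" (rotation vector, rad) and "tvec" (3), from world to camera coordinates, as OpenCV has them. Camera axes: x right, y down, z forward; pixel columns grow to the right and rows downward; lengths in m; the calibration is good to about 2 mm. A picture is of the moment at which its call begins: read the wrist's pose just before it. camera_info takes no time and is no camera call; for the wrist camera it gives the pose at the moment of the call.
- order.hand_in(): hands the job in; it is judged then, once.
The state is a dict: "t": time; "joint_pos": joint angles; "qd": joint speeds; "tau": joint torques, N m; "ee_pos": TCP position; "ee_rot": TCP orientation; "force": force on the tool from outside, world axes, zero at the start; "torque": the same for the moment, N m; "width": opening from 0.0 (shut) to 1.0 (fully open); "gripper_force": force on a finger pad.
Only numpy, scipy, OpenCV 4.12 (cv2) and the standard library are available. Lean on these libraries where they do the work, as an engineer would, in place of code of your own. Each camera call takes 0.05 s, during which the arm holds its last target. There are 200 camera calls.

## Working session

There is one attempt and no reset: what is moved stays moved. The work goes in short steps, Python scripts to look and compute and a shell command to move; the robot and the scene stay as the last step left them, time stands still between calls to the robot, and variables do not carry over. Pictures are saved under pics/ and viewed, at most 10 in all, crops included, and the job is handed in when it is done.

```bash
ls; mkdir -p pics
cat > h.py <<'E'
import cv2,numpy as np
from plant import ctrl,cams,order
def grab(n):
    i=cams.camera_info(n); im,d=cams.grab_frame(n); return im,d,i
def ray(i,uv):
    K=np.array([[i['fx'],0,i['cx']],[0,i['fy'],i['cy']],[0,0,1]])
    p=cv2.undistortPoints(np.array(uv,float).reshape(-1,1,2),K,np.array(i['dist']))[:,0]
    R=cv2.Rodrigues(np.array(i['rvec'],float))[0];t=np.array(i['tvec'],float).ravel()
    return -R.T@t, np.c_[p,np.ones(len(p))]@R
def onplane(i,uv,z):
    o,d=ray(i,uv); return o+d*((z-o[2])/d[:,2])[:,None]
def depthpt(i,uv,d):
    o,r=ray(i,uv); return o+r*np.array([d[int(v),int(u)] for u,v in uv])[:,None]
E
python3 - <<'E'
from h import *
ims=[]
for n in("scene","side"):
    im,d,i=grab(n); np.savez(f'{n}.npz',im=im,d=d); print(n,ray(i,[(256,192)]))
    cv2.imwrite(f'pics/{n}0.png',cv2.resize(im[...,::-1],(768,576),interpolation=cv2.INTER_CUBIC))
print(ctrl.observe())
E
```

```text
pics
scene (array([1.1002772 , 0.35666066, 0.64430717]), array([[-0.54195156, -0.50937723, -0.66855965]]))
side (array([0.5849283 , 0.57823284, 0.73751284]), array([[ 0.07884647, -0.72663375, -0.6825229 ]]))
{'t': 0.1, 'joint_pos': array([ 1.19403265,  0.46938688, -0.04863571,  1.53358366,  0.02409076,
        1.14098576, -0.08226845]), 'qd': array([ 0.00141114, -0.00214717,  0.00075575, -0.00411107, -0.00151971,
       -0.00070632,  0.00024761]), 'tau': array([ 7.52438755e-04, -5.11515892e+01, -4.70304990e-02, -2.38390446e+01,
        1.07265756e-02,  4.42655160e-03, -2.70847903e-05]), 'ee_pos': array([ 0.22995994, -0.63406033,  0.230345  ]), 'ee_rot': array([-3.13981439e+00,  3.46411204e-05,  3.47956977e-01]), 'force': array([ 0.31635858, -0.12383777, -0.71802578]), 'torque': array([ 0.02157128,  0.00378254, -0.02668505]), 'gripper_force': 0.0, 'width': 0.9978615195195422}
```

View pics/scene0.png

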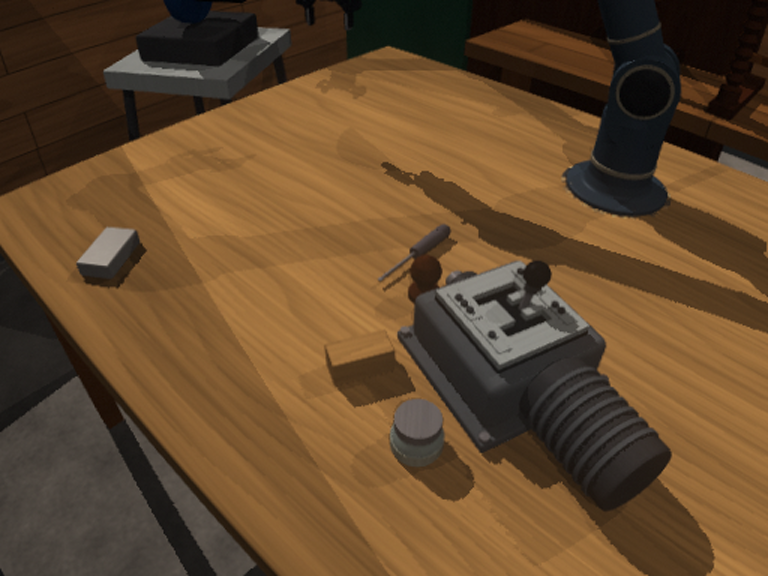

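View pics/side0.png

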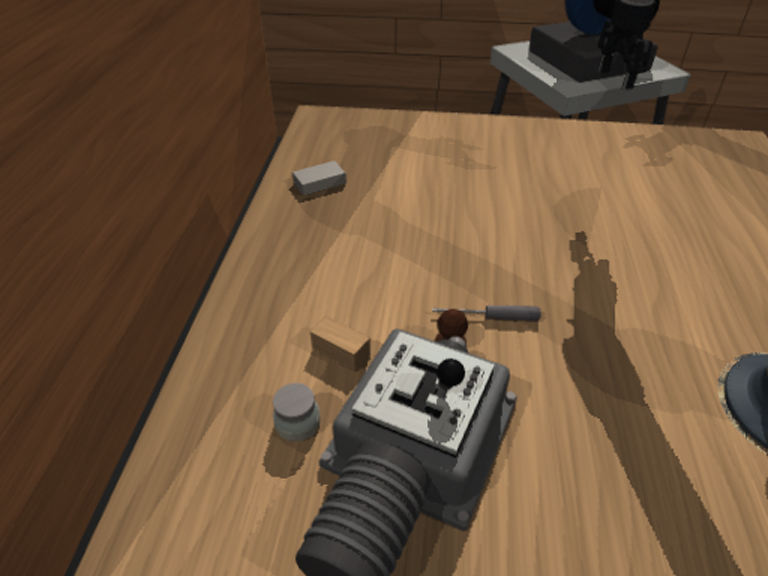

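```bash
cat > m.py <<'E'
from h import *
def gate(n,im,d,i):
    h,w=d.shape; uu,vv=np.meshgrid(np.arange(w),np.arange(h))
    uv=np.c_[uu.ravel(),vv.ravel()]; P=depthpt(i,uv,d).reshape(h,w,3)
    m=(d>0)&(abs(P[...,2]-.116)<.006)&(im.min(2)>80)&(P[...,0]>.3)&(P[...,0]<1)
    k,l,s,c=cv2.connectedComponentsWithStats(cv2.morphologyEx(m.astype(np.uint8),cv2.MORPH_CLOSE,np.ones((5,5))))
    j=1+np.argmax(s[1:,4]); ys,xs=np.nonzero(l==j)
    q=onplane(i,np.c_[xs,ys],.115)[:,:2]
    print(n,'plate',cv2.minAreaRect((q*1000).astype(np.float32)),np.median(P[ys,xs,2]))
    # knob: dark points above 0.14
    kk=(d>0)&(P[...,2]>.142)&(P[...,2]<.2)&(np.hypot(P[...,0]-q[:,0].mean(),P[...,1]-q[:,1].mean())<.1)
    ys,xs=np.nonzero(kk); X=P[kk]
    A=np.c_[2*X,np.ones(len(X))]; b=(X**2).sum(1); s=np.linalg.lstsq(A,b,rcond=None)[0]
    print('knob',s[:3],'r',np.sqrt(s[3]+(s[:3]**2).sum()),len(X)); return P
if __name__=='__main__':
    big=[]
    for n,(u,v) in(("scene",(340,205)),("side",(285,262))):
        f=np.load(n+'.npz'); im,d=f['im'],f['d']; gate(n,im,d,cams.camera_info(n))
        big.append(cv2.resize(im[v-55:v+55,u-60:u+60,::-1],(400,366),interpolation=cv2.INTER_CUBIC))
    cv2.imwrite('pics/crop0.png',np.hstack(big))
E
python3 m.py
```

```text
scene plate ((583.4708862304688, 101.51854705810547), (149.81922912597656, 143.42022705078125), 70.09184265136719) 0.11531045104423449
knob [0.55284374 0.11299316 0.16040121] r 0.018686158508540964 288
side plate ((581.8121948242188, 100.68353271484375), (151.25466918945312, 144.27792358398438), 70.46793365478516) 0.11477938469242172
knob [0.55171092 0.11150295 0.16081673] r 0.018245417426141705 287
```

View pics/crop0.png

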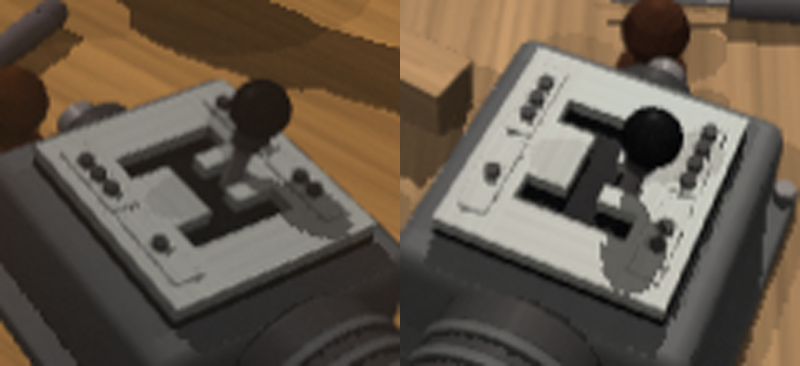

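```bash
python3 -m pendant '[[0.22,0.33,0.03,0,0,-40,-1],[0.22,0.33,0.03,0,0,-40,-1],[0.22,0.33,0.03,0,0,-40,-1],[0.22,0.33,0.03,0,0,-40,-1],[0.22,0.33,0.03,0,0,-40,-1],[0.22,0.33,0.03,0,0,-40,-1],[0.22,0.33,0.03,0,0,-40,-1],[0.22,0.33,0.03,0,0,-40,-1],[0.22,0.33,0.03,0,0,-40,-1],[0.22,0.33,0.03,0,0,-40,-1],[0.22,0.33,0.03,0,0,-40,-1],[0.22,0.33,0.03,0,0,-40,-1]]'
```

```text
t: 1.1
ee_pos: [0.4509, -0.3029, 0.2612]
ee_rot: [-3.142, 0.0, -0.346]
force: [0.4, -0.7, 0.5]
width: -0.001
gripper_force: 0.0
```

```bash
python3 -m pendant '[[0.05,0.43,0,0,0,0,-1],[0.05,0.43,0,0,0,0,-1],[0.05,0.43,0,0,0,0,-1],[0.05,0.43,0,0,0,0,-1],[0.05,0.43,0,0,0,0,-1],[0.05,0.43,0,0,0,0,-1],[0.05,0.43,0,0,0,0,-1],[0.05,0.43,0,0,0,0,-1],[0.05,0.43,0,0,0,0,-1],[0.05,0.43,0,0,0,0,-1],[0.05,0.43,0,0,0,0,-1],[0.05,0.43,0,0,0,0,-1]]'
cat > look.py <<'E'
import sys
from m import *
C=np.array([.5826,.1011]);f=np.array([np.cos(-.344),np.sin(-.344)]);l=np.array([-f[1],f[0]])
def g(p): p=np.array(p)[:2]-C; return np.round(1000*np.array([p@f,p@l]),1)
def w(x,y): return C+x*f+y*l
if __name__=='__main__':
    p=ctrl.observe()['ee_pos']; print('tcp gate',g(p),p[2])
    ims=[]
    for n,(u,v) in(("scene",(340,195)),("side",(285,252))):
        im,d,i=grab(n); gate(n,im,d,i)
        ims.append(cv2.resize(im[v-80:v+80,u-80:u+80,::-1],(400,400),interpolation=cv2.INTER_CUBIC))
    cv2.imwrite(f'pics/{sys.argv[1]}.png',np.hstack(ims))
E
python3 look.py l1
```

```text
t: 2.1
ee_pos: [0.5001, 0.129, 0.2611]
ee_rot: [-3.14, 0.001, -0.345]
force: [0.2, 0.0, -0.1]
width: -0.0
gripper_force: 0.0
tcp gate [-87.1  -1.5] 0.2610665855483804
scene plate ((583.5994873046875, 101.50166320800781), (150.028076171875, 143.37693786621094), 69.97622680664062) 0.11526844690608085
knob [0.55272544 0.11282412 0.1603435 ] r 0.018630886418614562 289
side plate ((581.65478515625, 100.65455627441406), (151.05628967285156, 144.70193481445312), 70.39607238769531) 0.11477030035960822
knob [0.55150212 0.11181167 0.16120804] r 0.017882736671456432 286
```

View pics/l1.png

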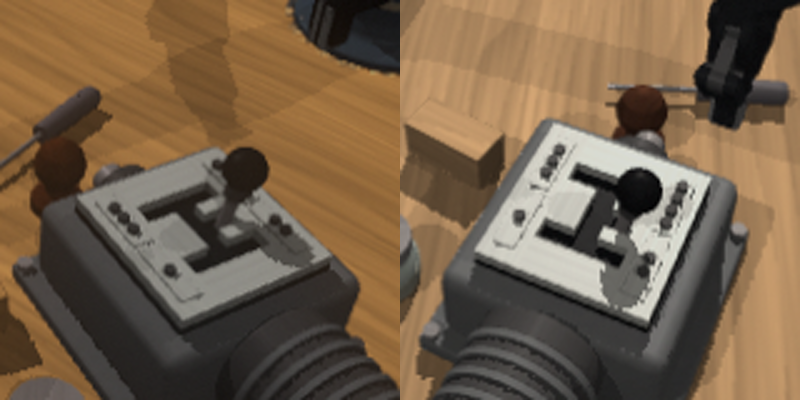

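```bash
python3 -m pendant '[[0,0,-0.04,0,0,0,-1],[0,0,-0.08,0,0,0,-1],[0,0,-0.11,0,0,0,-1],[0,0,-0.121,0,0,0,-1],[0,0,-0.121,0,0,0,-1],[0.009,-0.003,-0.121,0,0,0,-1],[0.014,-0.005,-0.121,0,0,0,-1],[0.019,-0.007,-0.121,0,0,0,-1],[0.024,-0.0085,-0.121,0,0,0,-1],[0.028,-0.010,-0.121,0,0,0,-1],[0.032,-0.0115,-0.121,0,0,0,-1],[0.036,-0.013,-0.121,0,0,0,-1]]'
```

```text
t: 3.2
ee_pos: [0.5363, 0.1128, 0.1407]
ee_rot: [-3.141, 0.0, -0.35]
force: [-2.0, 1.8, 1.8]
width: 0.001
gripper_force: 1.4
```

```bash
python3 look.py l2
```

```text
tcp gate [-47.6  -4.6] 0.1407092269370997
scene plate ((583.7271728515625, 101.40718078613281), (149.46351623535156, 144.59158325195312), 70.331787109375) 0.11532944220628433
knob [0.55412538 0.1108883  0.17446224] r 0.025452571131997666 622
side plate ((581.7857666015625, 101.48514556884766), (152.77163696289062, 144.8228759765625), 70.49042510986328) 0.11479842807871043
knob [0.55030563 0.11922332 0.17283631] r 0.025387721891262306 316
```

```bash
python3 -m pendant '[[0.004,-0.001,0,0,0,0,-1],[0.008,-0.0025,0,0,0,0,-1],[0.012,-0.004,0,0,0,0,-1],[0.015,-0.005,0,0,0,0,-1],[0.017,-0.006,0,0,0,0,-1],[0.017,-0.006,0,0,0,0,-1]]'
```

```text
t: 3.8
ee_pos: [0.5538, 0.1062, 0.1403]
ee_rot: [-3.141, -0.001, -0.351]
force: [-1.6, 1.4, 0.3]
width: 0.002
gripper_force: 0.9
```

```bash
python3 look.py l3
```

```text
tcp gate [-28.8  -4.9] 0.14028209372808634
scene plate ((583.7271728515625, 101.40718078613281), (149.46351623535156, 144.59158325195312), 70.331787109375) 0.11531322032030511
knob [0.57125544 0.10305116 0.1741796 ] r 0.026007570547425665 616
side plate ((581.8358764648438, 101.22281646728516), (152.23068237304688, 144.70443725585938), 70.41433715820312) 0.11480602576897986
knob [0.56464615 0.108514   0.17380496] r 0.026719755738806118 316
```

View pics/l3.png

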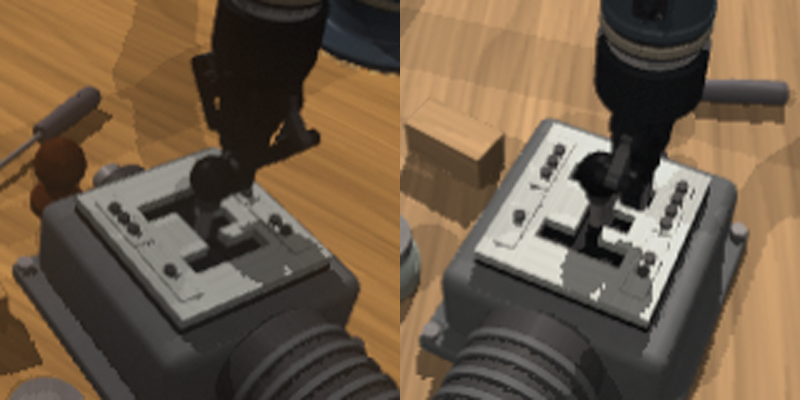

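```bash
python3 -m pendant '[[-0.010,0.0035,0,0,0,0,-1],[-0.028,0.010,0,0,0,0,-1],[-0.038,-0.018,0,0,0,0,-1],[-0.048,-0.046,0,0,0,0,-1],[-0.048,-0.046,0,0,0,0,-1]]'
cat > knob.py <<'E'
from look import *
import sys
ex=w(*[float(a)/1000 for a in sys.argv[1:3]])
p=ctrl.observe()['ee_pos']; print('tcp gate',g(p),p[2])
for n in("scene","side"):
    im,d,i=grab(n); h,W=d.shape; uu,vv=np.meshgrid(np.arange(W),np.arange(h))
    P=depthpt(i,np.c_[uu.ravel(),vv.ravel()],d)
    X=P[(d.ravel()>0)&(P[:,2]>.142)&(P[:,2]<.2)&(np.hypot(*(P[:,:2]-ex).T)<.028)]
    s=np.linalg.lstsq(np.c_[2*X,np.ones(len(X))],(X**2).sum(1),rcond=None)[0]
    print(n,'knob gate',g(s[:3]),s[2],'r',np.sqrt(s[3]+(s[:3]**2).sum()),len(X))
E
python3 knob.py 0 0
```

```text
t: 4.32
ee_pos: [0.5023, 0.0543, 0.1397]
ee_rot: [3.136, 0.001, -0.357]
force: [0.1, -1.4, -0.1]
width: 0.001
gripper_force: 0.0
tcp gate [-59.8 -71.1] 0.1396735676783756
scene knob gate [-1.4  0.8] 0.16269984400154747 r 0.019324707487220094 299
side knob gate [-0.5 -0.9] 0.1631196530084191 r 0.018895237321431908 287
```

```bash
python3 -m pendant '[[0.020,-0.007,0,0,0,0,-1],[0.045,-0.016,0,0,0,0,-1],[0.0555,-0.020,0,0,0,0,-1],[0.0555,-0.020,0,0,0,0,-1],[0.058,-0.012,0,0,0,0,-1],[0.061,-0.004,0,0,0,0,-1],[0.0635,0.003,0,0,0,0,-1],[0.0645,0.005,0,0,0,0,-1],[0.0645,0.005,0,0,0,0,-1]]'; python3 knob.py 0 0 | head -1
```

```text
t: 5.17
ee_pos: [0.5693, 0.0674, 0.1405]
ee_rot: [-3.141, 0.0, -0.347]
force: [0.5, 0.3, 0.0]
width: -0.001
gripper_force: 0.0
tcp gate [ -1.2 -36.2] 0.14046037479591705
```

```bash
python3 -m pendant '[[0.0013,0.004,0,0,0,0,-1],[0.0027,0.008,0,0,0,0,-1],[0.004,0.011,0,0,0,0,-1],[0.0055,0.015,0,0,0,0,-1],[0.007,0.019,0,0,0,0,-1],[0.008,0.023,0,0,0,0,-1],[0.0095,0.026,0,0,0,0,-1],[0.011,0.030,0,0,0,0,-1],[0.012,0.034,0,0,0,0,-1],[0.0135,0.038,0,0,0,0,-1],[0.015,0.041,0,0,0,0,-1],[0.015,0.041,0,0,0,0,-1]]'; python3 knob.py 0 38
```

```text
t: 6.27
ee_pos: [0.5846, 0.1075, 0.14]
ee_rot: [-3.141, 0.001, -0.349]
force: [0.2, -0.8, -0.2]
width: -0.002
gripper_force: 0.3
tcp gate [-0.3  6.7] 0.14000202170295406
scene knob gate [ 2.3 31.5] 0.17123376175548108 r 0.021720026819345595 490
side knob gate [-2.8 31. ] 0.1693859003587987 r 0.02089937035678359 370
```

```bash
python3 -m pendant '[[0.001,0.0025,0,0,0,0,-1],[0.002,0.005,0,0,0,0,-1],[0.002,0.005,0,0,0,0,-1],[-0.006,-0.016,0,0,0,0,-1],[-0.010,-0.028,0,0,0,0,-1],[-0.010,-0.028,0,0,0,0,-1]]'; python3 knob.py 0 42
```

```text
t: 6.87
ee_pos: [0.5743, 0.0751, 0.1404]
ee_rot: [3.14, -0.001, -0.355]
force: [-0.3, -0.4, -0.3]
width: -0.001
gripper_force: 0.0
tcp gate [  1.  -27.3] 0.1403692750194662
scene knob gate [ 0.1 44.6] 0.15958663998462544 r 0.017204369942240394 284
side knob gate [-1. 43.] 0.15887803430620806 r 0.017500223631873688 299
```

```bash
python3 -m pendant '[[-0.025,0.009,0,0,0,0,-1],[-0.050,0.018,0,0,0,0,-1],[-0.059,0.021,0,0,0,0,-1],[-0.059,0.021,0,0,0,0,-1],[-0.051,0.044,0,0,0,0,-1],[-0.042,0.070,0,0,0,0,-1],[-0.035,0.088,0,0,0,0,-1],[-0.035,0.088,0,0,0,0,-1],[-0.035,0.088,0,0,0,0,-1]]'; python3 knob.py 0 44
```

```text
t: 7.72
ee_pos: [0.541, 0.1678, 0.1404]
ee_rot: [-3.14, -0.001, -0.349]
force: [-0.7, -0.4, 0.2]
width: -0.001
gripper_force: 0.0
tcp gate [-61.6  48.7] 0.1404135769617565
scene knob gate [ 0.1 44.4] 0.15963284776455403 r 0.01709805771353428 283
side knob gate [-1. 43.] 0.1588140331121315 r 0.017448452190462836 298
```

```bash
python3 -m pendant '[[0.010,-0.007,0,0,0,0,-1],[0.020,-0.012,0,0,0,0,-1],[0.026,-0.014,0,0,0,0,-1],[0.030,-0.0155,0,0,0,0,-1],[0.034,-0.017,0,0,0,0,-1],[0.038,-0.018,0,0,0,0,-1],[0.042,-0.0195,0,0,0,0,-1],[0.046,-0.021,0,0,0,0,-1],[0.050,-0.022,0,0,0,0,-1],[0.054,-0.0235,0,0,0,0,-1],[0.057,-0.0245,0,0,0,0,-1],[0.057,-0.0245,0,0,0,0,-1]]'; python3 knob.py 30 44
```

```text
t: 8.82
ee_pos: [0.5972, 0.1416, 0.14]
ee_rot: [3.142, -0.0, -0.351]
force: [-2.8, -0.2, -0.8]
width: 0.001
gripper_force: 0.7
tcp gate [ 0.1 43.1] 0.14002272233991656
scene knob gate [23.  46.2] 0.17192172466013061 r 0.0202960851013363 508
side knob gate [20.1 48.8] 0.16596085210256006 r 0.019237648370048384 106
```

```bash
python3 -m pendant '[[0.002,-0.001,0,0,0,0,-1],[0.004,-0.0015,0,0,0,0,-1],[0.006,-0.002,0,0,0,0,-1],[0.008,-0.003,0,0,0,0,-1],[0.0095,-0.0035,0,0,0,0,-1],[0.0095,-0.0035,0,0,0,0,-1]]'; python3 knob.py 38 44 | head -1
```

```text
t: 9.42
ee_pos: [0.6066, 0.1384, 0.1403]
ee_rot: [-3.141, -0.0, -0.351]
force: [-2.0, 1.7, -1.4]
width: 0.0
gripper_force: 0.9
tcp gate [10.  43.2] 0.14033564417419045
```

```bash
python3 -m pendant '[[0.001,-0.0003,0,0,0,0,-1],[0.002,-0.0007,0,0,0,0,-1],[0.002,-0.0007,0,0,0,0,-1]]'; python3 -m pendant '[[0.001,-0.0003,0,0,0,0,-1],[0.001,-0.0003,0,0,0,0,-1]]';python3 knob.py 38 44 | head -1
```

```text
t: 9.77
ee_pos: [0.6077, 0.138, 0.1402]
ee_rot: [3.141, 0.001, -0.35]
force: [-1.6, 2.5, -0.8]
width: -0.002
gripper_force: 1.5
t: 9.93
ee_pos: [0.6081, 0.1378, 0.1402]
ee_rot: [3.141, 0.002, -0.35]
force: [-5.5, 1.0, -0.0]
width: 0.002
gripper_force: 2.6
tcp gate [11.6 43.2] 0.14016640546184295
```

```bash
python3 -m pendant '[[0.001,-0.0003,0,0,0,0,-1],[0.002,-0.0007,0,0,0,0,-1],[0.002,-0.0007,0,0,0,0,-1]]'; python3 -m pendant '[[-0.012,0.004,0,0,0,0,-1],[-0.040,0.014,0,0,0,0,-1],[-0.047,0.017,0.03,0,0,0,-1],[-0.047,0.017,0.07,0,0,0,-1],[-0.047,0.017,0.11,0,0,0,-1],[-0.047,0.017,0.11,0,0,0,-1]]';python3 knob.py 40 44; python3 look.py l4
```

```text
t: 10.28
ee_pos: [0.6085, 0.1377, 0.1401]
ee_rot: [3.14, 0.005, -0.349]
force: [-8.1, 2.9, 2.8]
width: 0.001
gripper_force: 4.4
t: 10.78
ee_pos: [0.5696, 0.1553, 0.26]
ee_rot: [-3.131, -0.016, -0.351]
force: [1.4, 0.6, 0.5]
width: -0.006
gripper_force: 0.0
tcp gate [-30.5  46.6] 0.25996943161826225
scene knob gate [40.1 44.1] 0.15567794944131425 r 0.016635509644497292 285
side knob gate [39.5 42.1] 0.15454201129255998 r 0.017128524436656675 279
tcp gate [-33.  44.] 0.25328224197750304
scene plate ((582.4945068359375, 101.81056213378906), (149.39346313476562, 145.96658325195312), 70.331787109375) 0.11542756556118344
knob [0.63541841 0.12915512 0.15568715] r 0.016514843894533168 284
side plate ((581.5635375976562, 100.75904846191406), (151.1865234375, 144.88294982910156), 70.42596435546875) 0.11468801338597412
knob [0.63402213 0.12705232 0.15415282] r 0.017337168249179226 281
```

View pics/l4.png

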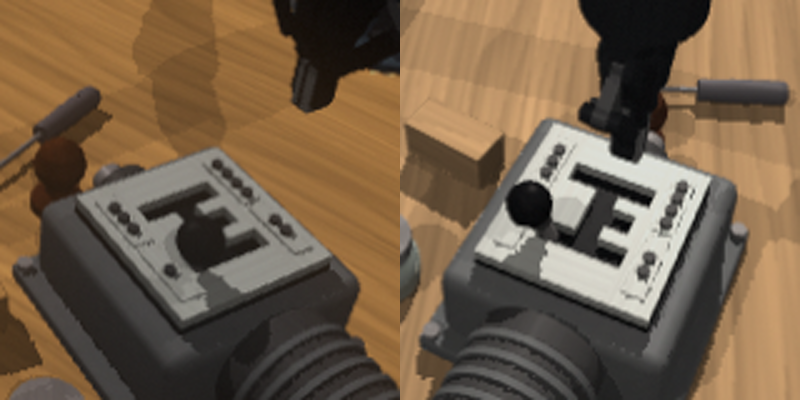

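The knob sits in the far-left slot, next to the one-stud tag at scene (170,270). It was pushed against the end stop and measures 40 mm far. The fingers are clear of it.

```bash
python3 -c "
from plant import order; print(order.hand_in())"
```

```text
the job is handed in; nothing more can be done
None
```

The lever is fully home in the far-left slot, the one whose tag has one stud. It was only pushed, with shut fingers (highest force I read was about 9 N), nothing else was moved, and the job is handed in at about 11 s of the 48 s allowed.

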